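# Tap down the booked-in sample tubes

## Task

Book in the three capped sample tubes standing in the white tally rack: tap each lightly on its cap with the fingertips, so that it sinks about a centimetre into its well and stays down, first the tallest, then the middle one, last the shortest. Do not lift or pull out any tube, and leave the open tube without a cap and the pot, pen and tape roll around the rack undisturbed.

Things in the scene. Friction and masses are not known exactly. Their poses are not given: they have to be found in the camera images.
- rack: white lattice tube rack, fixed, 96 mm (x) by 276 mm (y), 74.5 mm high; origin at the centre of its underside, z up. One row of four wells at y = -99, -33, 33, 99 mm, x = 0, a tube in each, in varying order. Each tube stands on a seat that sinks up to 16 mm straight down to a hard stop, against about 3 N of friction, without a spring: it stays where it is left
- tall_top (a point): centre of the top of the cap of the tallest tube: loose clear tube 16 mm across with a plain round grey cap 21 mm across, flat on top; 138 mm high overall, its top starts 174 mm above the bench; point z points up the tube
- middle_top (a point): centre of the top of the cap of the middle tube: loose clear tube 16 mm across with a grey cap that has a wide round flange 32 mm across, flat on top; 116 mm high overall, its top starts 152 mm above the bench; point z points up the tube
- short_top (a point): centre of the top of the cap of the shortest capped tube: loose clear tube 16 mm across with a square grey cap 22 mm wide, flat on top; 94 mm high overall, its top starts 130 mm above the bench; point z points up the tube
- open_top (a point): centre of the mouth of the open tube: loose clear tube 16 mm across, no cap, pale rim with a dark bore; 88 mm high overall, its top starts 124 mm above the bench; to be left alone
- pot: bystander: lidded sample pot standing beside one end of the rack, 52 mm across, 65 mm high; origin at the centre of its underside
- pen: bystander: black pen lying in front of the rack (robot side), 140 mm long along its x, 11 mm thick; origin under its middle
- tape: bystander: roll of paper tape lying flat beside the other end of the rack, 60 mm across, 19 mm high; origin at the centre of its underside

How it is judged:
By the outcome, as a careful person would: the job done as asked, in the order asked, and still so for the second after the job is handed in, with the robot touching nothing.
It also fails if it takes over 42 s, if anything falls off the work surface, if the arm or the gripper's body presses on something with over 40 N, if the wrist force passes 120 N, or if a joint passes its speed limit or range.

## Robot

A 6-joint arm with a two-finger parallel gripper is mounted at the origin on the work surface. World frame = base frame: x ahead of the robot, y to its left, z up, the work surface at z = 0. Lengths are in m, angles in rad, forces in N, time in s.
With the tool pointing down it reaches from about 0.225 to 0.875 m from the base axis. Payload 3.4 kg.
Tool frame: the origin (TCP) lies at the very end of the fingers, on their centre line; the grasp point (between the pads) lies 19 mm behind it; z points along the fingers, y is the line along which they close (so a half turn about z gives the same grasp; the last joint's range is limited). The gripper opens to 85 mm and grips with 20 to 120 N. Pads are 22 mm wide; open, the fingers measure 114 mm over their backs; the gripper's body (76 mm by 85 mm) begins 54 mm behind the grasp point. The pads swing forward as they close: fully open they stand 13 mm farther back than shut.
Start: joints at [1.12, 0.276, 1.505, -0, 1.361, -0.121], TCP at [0.186, 0.544, 0.231] pointing down, gripper open.
Joint ranges: [-2.89, 2.89], [-0.75, 2.08], [0.22, 2.7], [-1.18, 4.32], [0.11, 2.71], [-2.7, 2.7]. Speed limits (rad/s): [2.57, 2.57, 3.14, 3.14, 3.14, 3.14].

## Interface

Orientations are given as [roll, pitch, yaw] about the fixed x, y, z axes, in that order (R = Rz(yaw) Ry(pitch) Rx(roll)).
In Python, from bench import get_obs, read_camera, job_done gives the robot as it stands.
- The arm moves only by the tool drive_tool, never from a script. Its argument "deltas" is a list that holds one entry, the list of rows, each a list of 4 numbers: the shift along the tool's x, y, z in m, then the turn about the tool's z in degrees. In form: [[[tx, ty, tz, turn], ...]]. A call has exactly 5 rows; each row is the pose to reach, as a shift and turn from the pose commanded when the call began, along the tool's axes at that moment; what a row does not reach only later rows make up. A row lasts 1/10 s, in which the tool goes at most 50 mm and 8.59 degrees, less where a joint would pass 70% of its speed; a pose out of reach is approached as far as the arm can. A call with a gripper value outside its range is refused whole. "jaw" is the opening, from -1 (shut) to 1 (fully open), set as the call begins (left out, the last holds). The fingers move at their own pace and stop on an object; the grip force is fixed at half the most. Time passes only in rows, so rows that repeat a pose let the fingers close, or fill a call up. It gives the time, the measured TCP pose, the force, the opening and the grip force at its end, in the units of the state.
- get_obs(): the state, without advancing time (a new reading comes with each control period).
- read_camera(name): name is "scene" or "top"; returns a dict with "image" (400x640x3 uint8, blue, green, red), "z_map" (400x640 float32, m along the optical axis (not along the pixel's ray), 0 where there is no reading), "K" (3x3 intrinsics, pixels), "k1" (the pictures are not rectified: a ray, as slopes to the right and down, at radius r is drawn at 1 + k1 r^2 times it, then the intrinsics apply), "T" (4x4, takes a point from camera to world coordinates). Camera axes: x right, y down, z forward; pixel columns grow to the right and rows downward; lengths in m; the calibration is good to about 2 mm. A picture is of the moment at which its call begins.
- job_done(): hands the job in; it is judged then, once.
The state is a dict: "clock": time; "joint_positions": joint angles; "joint_velocities": joint speeds; "effort": joint torques, N m; "tcp_pos": TCP position; "tcp_rot": TCP orientation; "ft_force": force on the tool from outside, world axes, zero at the start; "ft_torque": the same for the moment, N m; "opening": finger opening in m; "grip_force": force on a finger pad.
Only numpy, scipy, OpenCV 4.12 (cv2) and the standard library are available. Lean on these libraries where they do the work, as an engineer would, in place of code of your own. Each camera call takes 0.05 s, during which the arm holds its last target. There are 200 camera calls.

## Working session

There is one attempt and no reset: what is moved stays moved. The work goes in short steps, Python scripts to look and compute and a tool call to move; the robot and the scene stay as the last step left them, time stands still between calls to the robot, and variables do not carry over. Pictures are saved under pics/ and viewed, at most 10 in all, crops included, and the job is handed in when it is done.

Besides the shell and the picture viewer there is one more tool, called after "Emit:" as name([rows], argument=value, ...), one row to a line, values as JSON. drive_tool: Moves the arm, as the interface text tells. Its arguments: {"type":"object","properties":{"deltas":{"type":"array","items":{"type":"array","items":{"type":"array","items":{"type":"number"}}}},"jaw":{"type":"number"}},"required":["deltas"]}

```bash
mkdir -p pics; cat > h.py <<'E'
import numpy as np, cv2
from bench import get_obs, read_camera, job_done
def px2w(c,u,v,z=None):
    K=c["K"]; d=np.array([(u-K[0,2])/K[0,0],(v-K[1,2])/K[1,1]]); s=d.copy()
    for _ in range(10): s=d/(1+c["k1"]*(s@s))
    T=np.array(c["T"]); r=T[:3,:3]@np.array([s[0],s[1],1]); o=T[:3,3]
    if z is None: return o+r*c["z_map"][int(v),int(u)]
    return o+r*(z-o[2])/r[2]
E
python3 - <<'E'
from h import *
o=get_obs(); print({k:np.round(v,3) for k,v in o.items()})
for n in ("scene","top"):
    c=read_camera(n); cv2.imwrite(f"pics/{n}0.png",c["image"]); np.savez(f"{n}0.npz",**c); print(n,c["K"],c["k1"],np.round(c["T"],3))
E
```

```text
{'clock': np.float64(0.0), 'joint_positions': array([ 1.12 ,  0.277,  1.506,  0.   ,  1.361, -0.121]), 'joint_velocities': array([ 0.002, -0.   , -0.001,  0.001, -0.   , -0.   ]), 'effort': array([-2.0000e-03, -4.1679e+01, -2.4580e+01, -1.0000e-03,  1.1000e-02,
       -0.0000e+00]), 'tcp_pos': array([0.186, 0.544, 0.23 ]), 'tcp_rot': array([-3.14 , -0.   ,  2.812]), 'ft_force': array([0.115, 0.481, 0.256]), 'ft_torque': array([-0.019, -0.041,  0.031]), 'grip_force': np.float64(0.0), 'opening': np.float64(0.086)}
scene [[505.69309284   0.         322.75752919]
 [  0.         505.69309284 199.68579005]
 [  0.           0.           1.        ]] 0.05271558948099674 [[ 0.818  0.477 -0.322  0.846]
 [ 0.575 -0.679  0.456 -0.404]
 [-0.001 -0.558 -0.83   0.913]
 [ 0.     0.     0.     1.   ]]
top [[383.71246741   0.         317.37286616]
 [  0.         383.71246741 205.26153724]
 [  0.           0.           1.        ]] -0.03912740509419182 [[ 0.017 -0.994  0.111  0.446]
 [-0.999 -0.021 -0.035  0.045]
 [ 0.037 -0.11  -0.993  0.938]
 [ 0.     0.     0.     1.   ]]
```

View pics/top0.png

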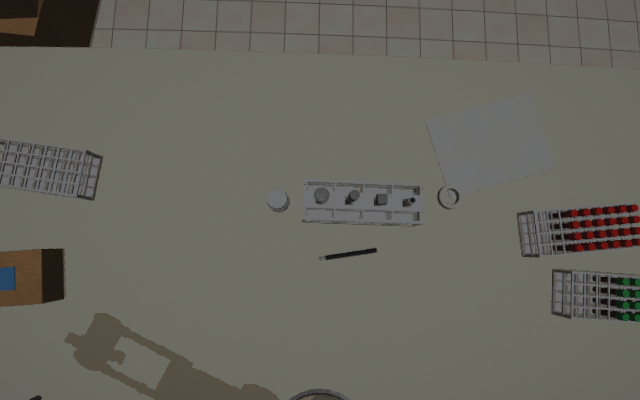

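View pics/scene0.png

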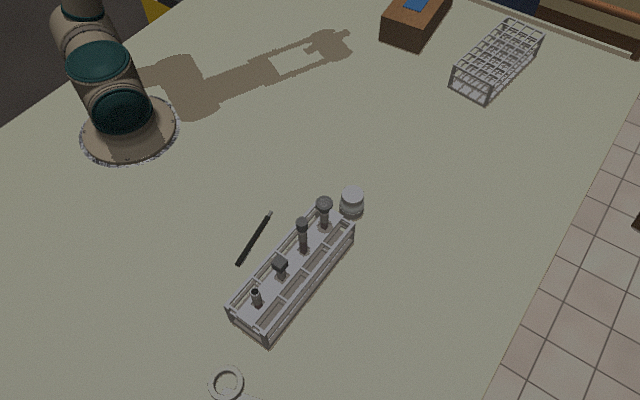

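The top view shows, left to right (+y to -y): the round flange (middle) at about (321,195), the small round cap (tall) at (354,196), the square cap (short) at (381,199) and the open tube at (412,200). The scene view has the same order: flange (324,203), round (302,223), square (280,263), open (255,292).

```bash
python3 - <<'E'
from h import *
ims=[]
for n,boxes in (("top",(300,425,178,230)),("scene",(225,360,185,350))):
    c=np.load(n+"0.npz"); a,b,y0,y1=boxes
    ims.append(cv2.resize(c["image"][y0:y1,a:b],None,fx=6 if n=="top" else 3.5,fy=6 if n=="top" else 3.5,interpolation=cv2.INTER_NEAREST))
    # cap tops from depth: world height near expected top, within the rack area
    H=np.array([[px2w(c,u,v) for u in range(a,b)] for v in range(y0,y1)])
    for nm,z in (("tall",.174),("middle",.152),("short",.130),("open",.124)):
        m=(abs(H[...,2]-z)<.006).astype(np.uint8)
        k,l,s,ce=cv2.connectedComponentsWithStats(m)
        for i in range(1,k):
            if s[i,4]>12:
                x,y=ce[i]+[a,y0]; P=H[l==i]
                print(n,nm,s[i,4],np.round([x,y],1),np.round(px2w(c,x,y,z),4),"zmed",np.round(np.median(P[:,2]),4))
cv2.imwrite("pics/t1.png",ims[0]); cv2.imwrite("pics/s1.png",ims[1])
E
```

```text
top tall 83 [354.3 194.5] [ 0.5552 -0.056   0.174 ] zmed 0.1737
top middle 183 [321.2 194.9] [0.556  0.0099 0.152 ] zmed 0.1519
top short 105 [382.3 198.5] [ 0.5542 -0.1222  0.13  ] zmed 0.1297
top short 24 [412.6 200. ] [ 0.5526 -0.1879  0.13  ] zmed 0.1247
top open 72 [381.9 199.2] [ 0.5534 -0.1225  0.124 ] zmed 0.1283
top open 50 [411.9 200. ] [ 0.5532 -0.1881  0.124 ] zmed 0.1239
scene tall 112 [301.1 221.8] [ 0.5561 -0.0568  0.174 ] zmed 0.1732
scene middle 216 [323.6 202.8] [0.5569 0.0092 0.152 ] zmed 0.1511
scene middle 21 [300.9 230.8] [ 0.558  -0.0613  0.152 ] zmed 0.155
scene short 19 [323.6 211.8] [0.5599 0.0049 0.13  ] zmed 0.1318
scene short 28 [302.1 236.7] [ 0.5586 -0.0599  0.13  ] zmed 0.1306
scene short 160 [278.8 261.5] [ 0.555  -0.1224  0.13  ] zmed 0.1291
scene short 23 [252.7 291.5] [ 0.5536 -0.1909  0.13  ] zmed 0.125
scene open 17 [323.1 213.8] [0.5594 0.0041 0.124 ] zmed 0.1214
scene open 30 [302.1 238.4] [ 0.5585 -0.0601  0.124 ] zmed 0.1235
scene open 146 [279. 263.] [ 0.5547 -0.1223  0.124 ] zmed 0.1281
scene open 81 [254.5 291.2] [ 0.5536 -0.187   0.124 ] zmed 0.1237
```

View pics/t1.png

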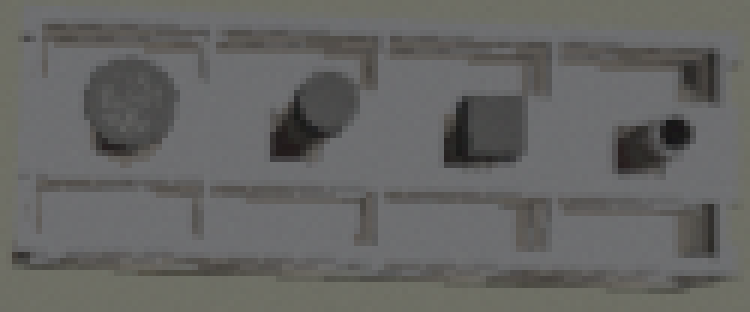

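View pics/s1.png

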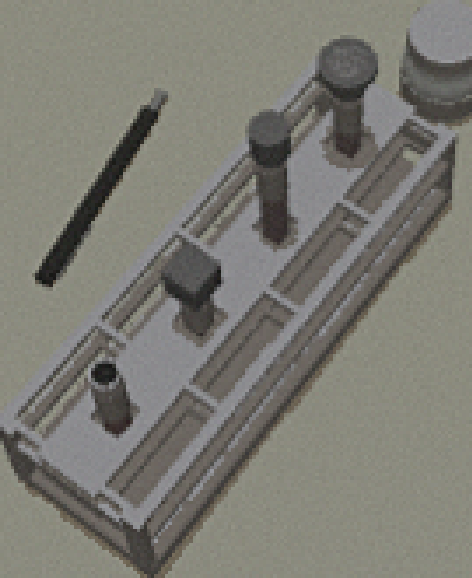

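Both views agree within 1.5 mm: tall (0.5557, -0.0564), middle (0.5565, 0.0096), short (0.5546, -0.1224). I will shut the fingers and start moving over.

Emit:
drive_tool([
  [[-0.038,-0.031,0,7],[-0.076,-0.062,0,14],[-0.114,-0.093,0,21],[-0.152,-0.124,0,28],[-0.19,-0.155,0,35]],
], jaw=-1)

```text
clock: 0.6
tcp_pos: [0.3162, 0.334, 0.231]
tcp_rot: [-3.141, 0.0, 2.197]
ft_force: [1.3, -0.7, 0.4]
opening: 0.0121
grip_force: 0.0
```

```bash
cat > d.py <<'E'
from h import *
import sys
from scipy.spatial.transform import Rotation as R
o=get_obs(); t=np.array([float(x) for x in sys.argv[1:4]])
r=R.from_euler("xyz",o["tcp_rot"]).as_matrix()
print("tool delta",np.round(r.T@(t-o["tcp_pos"]),4),"turn",round(np.degrees(o["tcp_rot"][2])-90,2),"tcp",np.round(o["tcp_pos"],4),np.round(o["tcp_rot"],3),"F",np.round(o["ft_force"],2),"t",o["clock"],o["opening"])
E
python3 d.py .5557 -.0564 .23
```

```text
tool delta [-0.4568 -0.0346  0.0011] turn 35.86 tcp [0.3162 0.334  0.231 ] [-3.141  0.     2.197] F [ 1.35 -0.67  0.44] t 0.6 0.0121199563728788
```

Emit:
drive_tool([
  [[-0.046,-0.0035,0,7],[-0.092,-0.007,0,14],[-0.138,-0.0105,0,21],[-0.184,-0.014,0,28],[-0.23,-0.0175,0,35.9]],
])

```text
clock: 1.1
tcp_pos: [0.4376, 0.1379, 0.2311]
tcp_rot: [-3.141, -0.0, 1.569]
ft_force: [0.4, 0.4, -0.5]
opening: 0.0002
grip_force: 0.0
```

```bash
python3 d.py .5557 -.0564 .23
```

```text
tool delta [-0.1941  0.1185  0.0011] turn -0.12 tcp [0.4376 0.1379 0.2311] [-3.141 -0.     1.569] F [ 0.38  0.37 -0.48] t 1.1 0.00022115884621722764
```

Emit:
drive_tool([
  [[-0.045,0.027,0,0],[-0.09,0.054,0,0],[-0.135,0.082,0,0],[-0.18,0.11,0,0],[-0.1945,0.1185,0,0]],
])

```text
clock: 1.6
tcp_pos: [0.5581, -0.058, 0.2306]
tcp_rot: [3.141, 0.001, 1.572]
ft_force: [-0.4, 0.7, -0.5]
opening: -0.0001
grip_force: 0.0
```

Emit:
drive_tool([
  [[0,0,0.01,0],[0,0,0.02,0],[0,0,0.03,0],[0,0,0.04,0],[0,0,0.04,0]],
])

```text
clock: 2.1
tcp_pos: [0.5546, -0.053, 0.1895]
tcp_rot: [-3.138, -0.001, 1.576]
ft_force: [-0.9, -0.3, -1.0]
opening: -0.0004
grip_force: 0.0
```

```bash
python3 d.py .5557 -.0564 .174
```

```text
tool delta [-0.0035  0.0011  0.0155] turn 0.29 tcp [ 0.5546 -0.053   0.1895] [-3.138e+00 -1.000e-03  1.576e+00] F [-0.94 -0.31 -1.03] t 2.1 -0.00042866714657899014
```

Emit:
drive_tool([
  [[0,0,0,0],[0,0,0,0],[0,0,0,0],[0,0,0,0],[0,0,0,0]],
])

```text
clock: 2.6
tcp_pos: [0.5565, -0.0544, 0.1916]
tcp_rot: [3.141, 0.0, 1.574]
ft_force: [0.6, 0.2, 0.3]
opening: -0.0002
grip_force: 0.0
```

```bash
python3 d.py .5557 -.0564 .174; python3 - <<'E'
from h import *
c=read_camera("scene"); cv2.imwrite("pics/s2.png",cv2.resize(c["image"][100:350,180:420],None,fx=2.4,fy=2.4))
E
```

```text
tool delta [-0.002  -0.0009  0.0176] turn 0.2 tcp [ 0.5565 -0.0544  0.1916] [3.141 0.    1.574] F [0.62 0.16 0.34] t 2.6 -0.00020925975626566456
```

View pics/s2.png

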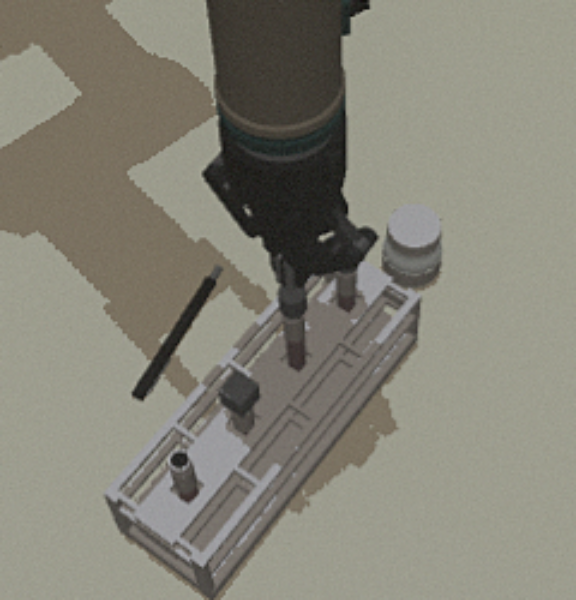

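The closed fingertips stand just above the tall cap (292,290 in the crop), with the neighbours clear. I press down slowly.

Emit:
drive_tool([
  [[-0.001,0,0.003,0],[-0.002,-0.001,0.006,0],[-0.002,-0.001,0.009,0],[-0.002,-0.001,0.012,0],[-0.002,-0.001,0.014,0]],
])

```text
clock: 3.15
tcp_pos: [0.5552, -0.0563, 0.1768]
tcp_rot: [-3.141, -0.0, 1.574]
ft_force: [0.7, -0.0, -0.2]
opening: -0.0002
grip_force: 0.0
```

Emit:
drive_tool([
  [[0,0,0.002,0],[0,0,0.004,0],[0,0,0.006,0],[0,0,0.008,0],[0,0,0.009,0]],
])

```text
clock: 3.65
tcp_pos: [0.5555, -0.0564, 0.1684]
tcp_rot: [3.141, 0.0, 1.574]
ft_force: [-0.1, -0.1, 2.0]
opening: -0.0003
grip_force: 1.3
```

Emit:
drive_tool([
  [[0,0,0,0],[0,0,0,0],[0,0,0,0],[0,0,0,0],[0,0,0,0]],
])

```text
clock: 4.15
tcp_pos: [0.5554, -0.0564, 0.1682]
tcp_rot: [-3.142, -0.0, 1.574]
ft_force: [0.2, 0.0, 1.6]
opening: -0.0002
grip_force: 0.8
```

```bash
python3 d.py .5557 -.0564 .164
```

```text
tool delta [-0.      0.0003  0.0042] turn 0.2 tcp [ 0.5554 -0.0564  0.1682] [-3.142 -0.     1.574] F [0.2  0.   1.59] t 4.15 -0.00021466788316653343
```

Emit:
drive_tool([
  [[0,0,0.0015,0],[0,0,0.003,0],[0,0,0.0045,0],[0,0,0.0045,0],[0,0,0.0045,0]],
])

```text
clock: 4.65
tcp_pos: [0.5552, -0.0563, 0.1635]
tcp_rot: [-3.141, -0.0, 1.574]
ft_force: [0.4, 0.2, 0.9]
opening: -0.0002
grip_force: 0.5
```

Emit:
drive_tool([
  [[0,0,-0.005,0],[0,0,-0.015,0],[0,0,-0.03,0],[0,0,-0.045,0],[0,0,-0.045,0]],
])

```text
clock: 5.15
tcp_pos: [0.557, -0.0567, 0.2115]
tcp_rot: [3.136, 0.001, 1.574]
ft_force: [-0.1, 0.2, 0.2]
opening: 0.0002
grip_force: 0.0
```

Emit:
drive_tool([
  [[0.02,0,0,0],[0.04,0,0,0],[0.06,0.0005,0,0],[0.066,0.001,0,0],[0.066,0.001,0,0]],
])

```text
clock: 5.65
tcp_pos: [0.556, 0.0101, 0.2085]
tcp_rot: [-3.141, 0.0, 1.576]
ft_force: [0.6, -0.1, -0.2]
opening: -0.0001
grip_force: 0.0
```

```bash
python3 d.py .5565 .0096 .152; cat > chk.py <<'E'
from h import *
P={"tall":(.5557,-.0564,.174),"middle":(.5565,.0096,.152),"short":(.5546,-.1224,.130),"open":(.5534,-.188,.124)}
for n in ("top","scene"):
    c=read_camera(n); cv2.imwrite(f"pics/now_{n}.png",c["image"]); a,b,y0,y1=(300,425,178,230) if n=="top" else (225,360,185,350)
    H=np.array([[px2w(c,u,v) for u in range(a,b)] for v in range(y0,y1)])
    for k,p in P.items():
        m=(np.hypot(H[...,0]-p[0],H[...,1]-p[1])<.006)&(H[...,2]>.1)&(H[...,2]<p[2]+.006)
        print(n,k,m.sum(),"z",np.round(np.median(H[m],0),4) if m.any() else None)
E
python3 chk.py
```

```text
tool delta [-0.0005  0.0005  0.0565] turn 0.29 tcp [0.556  0.0101 0.2085] [-3.141  0.     1.576] F [ 0.58 -0.11 -0.23] t 5.65 -0.00012837558833248314
top tall 27 z [ 0.5557 -0.0567  0.1631]
top middle 0 z None
top short 0 z None
top open 23 z [ 0.5535 -0.1876  0.1245]
scene tall 48 z [ 0.557  -0.0582  0.1618]
scene middle 37 z [0.5583 0.0084 0.1503]
scene short 33 z [ 0.5552 -0.122   0.1294]
scene open 38 z [ 0.5533 -0.1883  0.1238]
```

Tall now stays at 0.163 (11 mm down). Next is the middle one.

Emit:
drive_tool([
  [[0,0,0.012,0],[0,0,0.024,0],[0,0,0.036,0],[0,0,0.046,0],[0,0,0.046,0]],
])

```text
clock: 6.25
tcp_pos: [0.5547, 0.0096, 0.1605]
tcp_rot: [-3.137, -0.001, 1.574]
ft_force: [-1.0, -0.0, 0.1]
opening: -0.0002
grip_force: 0.0
```

Emit:
drive_tool([
  [[0,0,0,0],[0,0,0.003,0],[0,0,0.006,0],[0,0,0.009,0],[0,0,0.012,0]],
])

```text
clock: 6.75
tcp_pos: [0.5563, 0.0097, 0.1509]
tcp_rot: [3.141, 0.0, 1.574]
ft_force: [-0.4, -0.0, 3.3]
opening: -0.0001
grip_force: 1.4
```

Emit:
drive_tool([
  [[0,0,0.001,0],[0,0,0.002,0],[0,0,0.004,0],[0,0,0.004,0],[0,0,0.004,0]],
])

```text
clock: 7.25
tcp_pos: [0.5562, 0.0096, 0.1468]
tcp_rot: [3.142, -0.0, 1.574]
ft_force: [0.5, -0.0, 1.7]
opening: -0.0003
grip_force: 0.8
```

```bash
python3 d.py .5565 .0096 .142
```

```text
tool delta [-0.      0.0003  0.0048] turn 0.2 tcp [0.5562 0.0096 0.1468] [ 3.142 -0.     1.574] F [ 0.46 -0.04  1.71] t 7.25 -0.00034389309902368347
```

Emit:
drive_tool([
  [[0,0,0.0015,0],[0,0,0.003,0],[0,0,0.005,0],[0,0,0.005,0],[0,0,0.005,0]],
])

```text
clock: 7.75
tcp_pos: [0.5559, 0.0097, 0.1414]
tcp_rot: [-3.141, -0.0, 1.574]
ft_force: [-0.6, 0.6, 0.8]
opening: -0.0003
grip_force: 0.3
```

Emit:
drive_tool([
  [[0,0,-0.005,0],[0,0,-0.02,0],[0,0,-0.04,0],[0,0,-0.06,0],[0,0,-0.065,0]],
])

```text
clock: 8.25
tcp_pos: [0.5574, 0.0095, 0.2091]
tcp_rot: [3.137, 0.0, 1.574]
ft_force: [0.3, 0.1, 0.3]
opening: 0.0002
grip_force: 0.0
```

Emit:
drive_tool([
  [[-0.03,0,0,0],[-0.06,0,0,0],[-0.09,-0.001,0,0],[-0.12,-0.0015,0,0],[-0.132,-0.0017,0,0]],
])

```text
clock: 8.75
tcp_pos: [0.5545, -0.1246, 0.206]
tcp_rot: [-3.14, 0.0, 1.572]
ft_force: [-1.2, 0.1, -0.5]
opening: -0.0
grip_force: 0.0
```

Emit:
drive_tool([
  [[0,0,0,0],[0,0,0,0],[0,0,0,0],[0,0,0,0],[0,0,0,0]],
])

```text
clock: 9.25
tcp_pos: [0.555, -0.1214, 0.2069]
tcp_rot: [3.141, -0.0, 1.576]
ft_force: [0.6, -0.6, 0.6]
opening: -0.0001
grip_force: 0.0
```

```bash
python3 d.py .5546 -.1224 .130; python3 chk.py
```

```text
tool delta [-0.001  -0.0004  0.0769] turn 0.28 tcp [ 0.555  -0.1214  0.2069] [ 3.141 -0.     1.576] F [ 0.59 -0.57  0.62] t 9.25 -0.000111775784453576
top tall 24 z [ 0.5558 -0.0568  0.163 ]
top middle 26 z [0.5562 0.0098 0.1411]
top short 26 z [ 0.5552 -0.122   0.1304]
top open 0 z None
scene tall 17 z [ 0.5592 -0.0596  0.1226]
scene middle 31 z [0.5568 0.0089 0.1403]
scene short 33 z [ 0.5543 -0.1224  0.1296]
scene open 46 z [ 0.5543 -0.1889  0.1235]
```

Emit:
drive_tool([
  [[0,0,0.015,0],[0,0,0.03,0],[0,0,0.045,0],[0,0,0.06,0],[0,0,0.067,0]],
])

```text
clock: 9.85
tcp_pos: [0.5542, -0.1219, 0.1385]
tcp_rot: [-3.139, -0.001, 1.575]
ft_force: [0.6, -0.8, -0.0]
opening: 0.0001
grip_force: 0.0
```

Emit:
drive_tool([
  [[0,0,0,0],[0,0,0.003,0],[0,0,0.006,0],[0,0,0.009,0],[0,0,0.012,0]],
])

```text
clock: 10.35
tcp_pos: [0.5554, -0.1225, 0.1282]
tcp_rot: [3.14, 0.0, 1.574]
ft_force: [-0.4, 0.5, 3.3]
opening: -0.0002
grip_force: 1.4
```

Emit:
drive_tool([
  [[0,0,0.001,0],[0,0,0.002,0],[0,0,0.003,0],[0,0,0.003,0],[0,0,0.003,0]],
])

```text
clock: 10.85
tcp_pos: [0.555, -0.1224, 0.1249]
tcp_rot: [3.141, 0.0, 1.574]
ft_force: [-0.9, -0.2, 2.8]
opening: 0.0002
grip_force: 1.2
```

```bash
python3 d.py .5546 -.1224 .120
```

```text
tool delta [ 0.     -0.0004  0.0049] turn 0.21 tcp [ 0.555  -0.1224  0.1249] [3.141 0.    1.574] F [-0.86 -0.18  2.81] t 10.85 0.00018309598062821468
```

Emit:
drive_tool([
  [[0,0,0.0015,0],[0,0,0.003,0],[0,0,0.005,0],[0,0,0.005,0],[0,0,0.005,0]],
])

```text
clock: 11.35
tcp_pos: [0.5546, -0.1223, 0.1194]
tcp_rot: [-3.141, -0.0, 1.574]
ft_force: [-0.2, -0.3, 0.9]
opening: 0.0003
grip_force: 0.4
```

Emit:
drive_tool([
  [[0,0,-0.005,0],[0,0,-0.025,0],[0,0,-0.055,0],[0,0,-0.09,0],[0,0,-0.11,0]],
])

```text
clock: 11.85
tcp_pos: [0.5557, -0.1226, 0.2326]
tcp_rot: [3.138, 0.001, 1.574]
ft_force: [0.0, 0.4, 0.7]
opening: -0.0001
grip_force: 0.0
```

Emit:
drive_tool([
  [[0,-0.03,0,0],[0,-0.06,0,0],[0,-0.09,0,0],[0,-0.12,0,0],[0,-0.13,0,0]],
])

```text
clock: 12.35
tcp_pos: [0.4219, -0.1221, 0.2298]
tcp_rot: [-3.14, -0.001, 1.574]
ft_force: [0.3, 0.2, 0.3]
opening: 0.0003
grip_force: 0.0
```

Emit:
drive_tool([
  [[0,0,0,0],[0,0,0,0],[0,0,0,0],[0,0,0,0],[0,0,0,0]],
])

```text
clock: 12.85
tcp_pos: [0.4256, -0.1229, 0.2295]
tcp_rot: [-3.141, -0.0, 1.575]
ft_force: [0.7, 0.2, 0.3]
opening: 0.0004
grip_force: 0.0
```

```bash
python3 chk.py
```

```text
top tall 23 z [ 0.5558 -0.0569  0.1634]
top middle 25 z [0.5569 0.0097 0.1411]
top short 24 z [ 0.5545 -0.122   0.1194]
top open 24 z [ 0.5532 -0.1878  0.1245]
scene tall 53 z [ 0.5569 -0.0594  0.1617]
scene middle 33 z [0.5573 0.0082 0.1396]
scene short 36 z [ 0.5546 -0.1222  0.1184]
scene open 39 z [ 0.5542 -0.1888  0.1232]
```

View pics/now_scene.png

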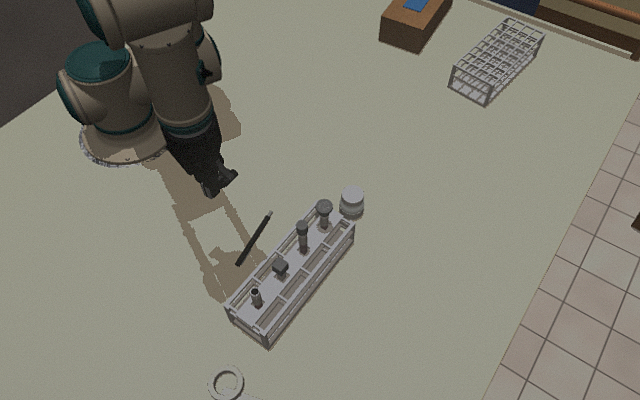

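All three caps (324,207), (302,227), (280,267) are 10–11 mm down. The open tube (255,296), pot, pen and tape are unmoved and the arm is clear.

```bash
python3 -c "
from bench import job_done
print(job_done())"
```

```text
the job is handed in; nothing more can be done
None
```

I tapped the three capped tubes down 10–11 mm in the order tallest, middle, shortest, and they stayed down; the open tube, pot, pen and tape look undisturbed in the last pictures, and I handed the job in at about 13 s.

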